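# Present a glass grid plate to the lift fork of the inspection unit

### The arm

A 6-joint arm with a two-finger parallel gripper is mounted at the origin on the work surface. World frame = base frame: x ahead of the robot, y to its left, z up, the work surface at z = 0. Lengths are in mm, angles in rad, forces in N, time in s.
With the tool pointing down it reaches from about 300 to 875 mm from the base axis. Payload 6.4 kg.
Tool frame: the origin (TCP) lies midway between the tips of the shut fingers; the grasp point (between the pads) lies 19 mm behind it (pinch_z is the distance from the TCP to the grasp point, in mm); z points along the fingers, y is the line along which they close (so a half turn about z gives the same grasp; the last joint's range is limited). The gripper opens to 85 mm and grips with 20 to 120 N. Pads are 22 mm wide; open, the fingers measure 114 mm over their backs; the gripper's body (76 mm by 85 mm) begins 54 mm behind the grasp point. The pads swing forward as they close: fully open they stand 13 mm farther back than shut.
Start: joints at [1.088, 0.181, 1.607, -0, 1.354, -0.206], TCP at [157.123, 553.131, 231.288] pointing down, gripper open.
Joint ranges: [-2.99, 2.99], [-0.89, 2.07], [0.3, 2.58], [-1.14, 4.28], [0, 2.63], [-3.12, 3.12]. Speed limits (rad/s): [2.57, 2.57, 3.01, 3.14, 3.14, 3.14].

### API

Orientations are given as a rotation vector (axis times angle).
In Python, from plant import * gives the robot as it stands. The module is installed in compiled form; this text tells all that it offers.
- The arm moves only by the shell command python3 -m handwheel 'ROWS' [FORCE]. ROWS is text: rows parted by semicolons, each of 7 numbers parted by spaces: the shift along the world's x, y, z as a fraction of full scale, then the turn, a rotation vector about the world's x, y, z as a fraction of full scale, then the opening, from 0 (shut) to 1 (fully open). A call has exactly 8 rows; each row is the pose to reach, as a shift and turn from the pose commanded when the call began, turning the shorter way round; what a row does not reach only later rows make up. Full scale, the value 1, is 0.5 m for a shift and 180 degrees for a turn. A row lasts 1/10 s, in which the tool goes at most 50 mm and 8.59 degrees, less where a joint would pass 70% of its speed; a pose out of reach is approached as far as the arm can. A call with a number of a shift or a turn outside -1 to 1 is refused whole. A call with a gripper value outside its range is refused whole. The fingers move at their own pace and stop on an object; FORCE is the grip in N (left out, the last holds). Time passes only in rows, so rows that repeat a pose let the fingers close, or fill a call up. It gives the time, the measured TCP pose, the force, the opening and the grip force at its end, in the units of the state.
- get_obs(): the state, without advancing time (a new reading comes with each control period).
- grab_frame(name): name is "scene" or "top" or "wrist"; returns a dict with "color" (420x560x3 uint8, blue, green, red), "fx", "fy", "cx", "cy" (pixels), "T" (4x4, takes a point from camera to world coordinates); the wrist camera has in their place "mount" (4x4, takes a point from camera to tool coordinates, whose origin is the TCP and whose axes are the flange's). Camera axes: x right, y down, z forward; pixel columns grow to the right and rows downward; lengths in mm; the calibration is good to about 2 mm. A picture is of the moment at which its call begins: read the wrist's pose just before it. There is no depth.
- close_job(): hands the job in; it is judged then, once.
Trained networks look in the newest picture that a camera, given by its name, has taken for a name from the list of things; names that differ only in an ending like _2 or _b are one class to them, and where a whole thing is asked for, a point or a joint stands for the part that bears it (a point fixed in the world has none). Each returns a list of dicts, best first, with "score" (0 to 1); they miss things now and then, are a little off and sometimes report something else, mostly with a low value. They report only what shows in the picture. A call takes as long as a camera call. They do not tell look-alikes from the thing itself.
- look_for(query, camera): "centre" ([column, row] in pixels, amid what is visible of it).
- tip_of(query, camera): "centre" ([column, row] in pixels: a listed point, or the origin of a listed thing).
The state is a dict: "clock": time; "joint_positions": joint angles; "joint_vel": joint speeds; "tau": joint torques, N m; "tool_pos": TCP position; "eef_rot": TCP orientation; "ft_force": force on the tool from outside, world axes, zero at the start; "ft_torque": the same for the moment, N m; "grip_width": finger opening in mm; "grasp_force": force on a finger pad.
Only numpy, scipy, OpenCV 4.12 (cv2) and the standard library are available. Lean on these libraries where they do the work, as an engineer would, in place of code of your own. Each camera call takes 0.05 s, during which the arm holds its last target. There are 200 camera calls.

### The job

Take the tall square glass plate by its top edge, slide it straight up out of its slot in the rack, and carry it upright over the housing of the white inspection unit without bumping the unit, the half-height plates or the other things on the bench. Stop with the plate hovering over the unit's raised lift fork: lower edge about a centimetre above the fork's two heads, in line with their grooves, centred over the pair and touching nothing. Finish there, still gripping the plate and keeping it still, so that the fork can come up and take it from you.

Things in the scene. Friction and masses are not known exactly. Their poses are not given: they have to be found in the camera images.
- plate: the glass plate to present: clear glass with a dark chrome field, 102 wide (x) x 9 thick (y) x 102 high (z), about 0.2 kg; the only tall plate in the rack, standing on edge in one of its three slots. Origin: middle of its lower edge. Its clear top margin is 28 mm high; it stands 42 mm above the rack's walls. A half turn about z does not matter.
- half_a: half-height glass plate, 102 (x) x 9 (y) x 60 high (z), in another slot of the rack, its top level with the rack's walls. Origin: middle of its lower edge. Stays where it is.
- half_b: second half-height glass plate, the same as half_a, in the remaining slot. Stays where it is.
- rack: white plastic plate rack, fixed to the bench, 135 (x) x 136 (y) x 70 high, open on top. Origin: centre of its underside, on the bench. Three slots at y = -42, 0, +42 mm, plate faces looking along y; fins on the two side walls guide each plate's side edges with 1.5 mm play each way, so plates come out only upward. Plates stand on rails 10 mm above the origin.
- unit: white inspection unit, fixed, 220 x 220 mm, deck 120 mm high. Origin: centre of its underside, on the bench. Mid-deck slot 124 (x) x 30 (y) mm, from which the lift fork stands up. On the deck either side of the slot: white key console (centre y +77, 50 wide, 170 long in x, top at 175 mm) and black lamp house (centre y -78, 55 wide, 130 long, top at 177 mm, the highest point).
- fork (a point): centre of the lift fork: midway between its two grey grooved heads, level with their tops (141 mm above the bench). The heads stand 34 mm either side along x, each 20 mm long; their V-grooves run along x (a plate's faces look along y), 23 mm wide at the mouth, 11 mm at the foot, 19 mm deep. The fork does not move. z up.
- canister: bystander: clear lens canister with black cap, 47 diameter x 66 high, beyond the rack. Origin: centre of its underside.
- bottle: bystander: white capped bottle, 56 diameter x 135 high, standing between rack and unit. Origin: centre of its underside.
- slide_box: bystander: grey closed slide box, 85 x 45 x 28 high, beyond the unit. Origin: centre of its underside.
Mind the look-alikes: they are no part of the job. What is shaped like the plate but brown is not meant. There is more than one size of the rack; the job needs the larger.

How it is judged:
By the outcome, as a careful person would: the job done as asked, in the order asked, and still so for the second after the job is handed in, while the arm keeps its last pose, push and grip.
It also fails if it takes over 42 s, if anything falls off the work surface, if the arm or the gripper's body presses on something with over 40 N, if the wrist force passes 120 N, or if a joint passes its speed limit or range.

## Working session

There is one attempt and no reset: what is moved stays moved. The work goes in short steps, Python scripts to look and compute and a shell command to move; the robot and the scene stay as the last step left them, time stands still between calls to the robot, and variables do not carry over. Pictures are saved under pics/ and viewed, at most 10 in all, crops included, and the job is handed in when it is done.

```bash
mkdir -p pics
cat > h.py <<'E'
from plant import *
import numpy as np, cv2
def grab(n):
    o=get_obs(); f=grab_frame(n); return o,f
def ray(f,px,z):
    d=np.array([(px[0]-f['cx'])/f['fx'],(px[1]-f['cy'])/f['fy'],1.]); T=np.array(f['T'])
    d=T[:3,:3]@d; o=T[:3,3]; return o+d*(z-o[2])/d[2]
def proj(f,p,T=None):
    T=np.array(f['T']) if T is None else T
    q=np.linalg.inv(T)@np.append(p,1); return [f['fx']*q[0]/q[2]+f['cx'],f['fy']*q[1]/q[2]+f['cy']]
E
python3 - <<'E'
from h import *
o=get_obs();print(o['clock'],o['eef_rot'],o['tool_pos'])
for n in('scene','top'):
    f=grab_frame(n);cv2.imwrite(f'pics/{n}0.png',f['color']);print(n,f['fx'],np.round(f['T'],3).tolist())
    for q,z in(('plate',10),('rack',0),('unit',0),('fork',141),('canister',0),('bottle',0),('slide_box',0),('half_a',10)):
        for d in tip_of(q,n)[:4]: print(q,np.round(d['centre'],1),round(d['score'],2),np.round(ray(f,d['centre'],z),0))
E
```

```text
0.0 [-4.33345405e-01 -3.11098197e+00  2.54778623e-03] [156.87425636 552.617171   230.39454123]
scene 481.8635650762127 [[0.855, 0.424, -0.299, 927.148], [0.519, -0.689, 0.505, -586.717], [0.008, -0.587, -0.809, 1107.905], [0.0, 0.0, 0.0, 1.0]]
plate [303.4 176. ] 0.68 [530. 256.  10.]
plate [325.8 148.3] 0.67 [534. 391.  10.]
rack [305.1 178.9] 0.78 [536. 257.   0.]
rack [265.7 145. ] 0.7 [363. 313.   0.]
unit [310.9 167.4] 0.61 [529. 306.   0.]
unit [216.6 326.3] 0.59 [ 579. -261.    0.]
fork [209.2 298.9] 0.69 [ 573. -259.  141.]
canister [338.9 204.8] 0.85 [666. 223.   0.]
bottle [275.5 248.5] 0.56 [587.   2.   0.]
slide_box [285.  354.5] 0.81 [ 755. -234.    0.]
half_a [315.1 168.1] 0.62 [545. 302.  10.]
half_a [294.2 183.8] 0.59 [522. 216.  10.]
top 507.4066149174885 [[-0.011, -0.987, 0.161, 361.172], [-1.0, 0.015, 0.023, 43.118], [-0.025, -0.161, -0.987, 1237.232], [0.0, 0.0, 0.0, 1.0]]
plate [212.3 231.8] 0.74 [527. 249.  10.]
plate [146.9 240. ] 0.66 [509. 410.  10.]
plate [407.9 139.3] 0.5 [ 753. -238.   10.]
rack [182.  302.8] 0.79 [356. 322.   0.]
rack [210.9 232.6] 0.67 [527. 254.   0.]
rack [192.9 233.1] 0.34 [526. 299.   0.]
unit [404.6 140. ] 0.64 [ 755. -232.    0.]
unit [422.4 208.7] 0.61 [ 578. -267.    0.]
fork [434.7 198. ] 0.68 [ 577. -260.  141.]
canister [224.6 175. ] 0.67 [672. 222.   0.]
bottle [309.4 208.1] 0.88 [584.  10.   0.]
slide_box [402.1 140.5] 0.87 [ 753. -226.    0.]
half_a [191.6 231.4] 0.65 [529. 300.  10.]
half_a [228.3 230.9] 0.56 [529. 210.  10.]
```

Run:
```python
import cv2
a=cv2.imread('pics/scene0.png');b=cv2.imread('pics/top0.png')
cv2.imwrite('pics/s1.png',cv2.resize(a[80:380,150:450],None,fx=2,fy=2,interpolation=2))
cv2.imwrite('pics/t1.png',cv2.resize(b[100:400,110:510],None,fx=2,fy=2,interpolation=2))
```

```text
(no output)
```

View pics/s1.png

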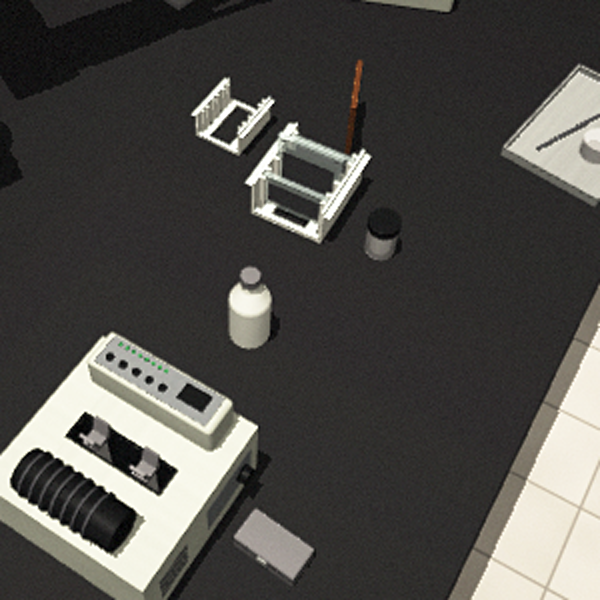

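View pics/t1.png

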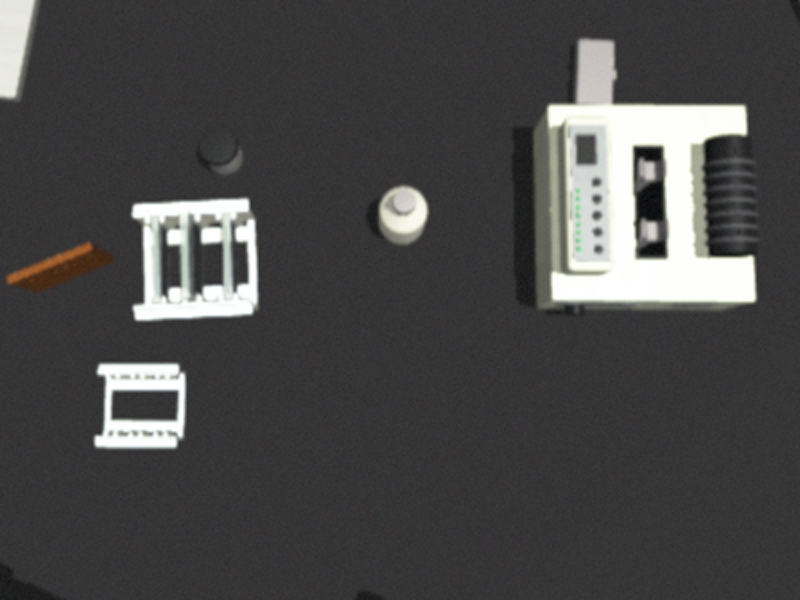

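The rack (top-view crop about 195,260) has three slots, the bottle stands between rack and unit, and the brown plate and small rack are the decoys. I can't tell which slot holds the tall plate yet, so I'll move over the rack for a close look.

```bash
python3 -m handwheel '0.08 -0.06 0.05 0 0 0.03 1;0.16 -0.12 0.1 0 0 0.06 1;0.24 -0.18 0.14 0 0 0.088 1;0.32 -0.24 0.14 0 0 0.088 1;0.4 -0.3 0.14 0 0 0.088 1;0.48 -0.36 0.14 0 0 0.088 1;0.55 -0.42 0.14 0 0 0.088 1;0.6 -0.46 0.14 0 0 0.088 1'
python3 - <<'E'
from h import *
import time
from scipy.spatial.transform import Rotation as R
o,f=grab('wrist');cv2.imwrite('pics/w1.png',f['color']);print(o['clock'],o['tool_pos'],o['eef_rot'],np.round(f['mount'],3).tolist(),f['fx'],f['cx'],f['cy'])
T=np.eye(4);T[:3,:3]=R.from_rotvec(o['eef_rot']).as_matrix();T[:3,3]=o['tool_pos'];f['T']=T@np.array(f['mount'])
for q,z in(('plate',10),('rack',0),('half_a',10)):
    for d in tip_of(q,'wrist')[:4]: print(q,np.round(d['centre'],1),round(d['score'],2),np.round(ray(f,d['centre'],z),0))
E
```

```text
clock: 1.7
tool_pos: [458.9, 321.2, 301.5]
eef_rot: [0.002, 3.141, -0.0]
ft_force: [0.5, 0.3, 0.1]
grip_width: 85.2
grasp_force: 0.0
1.7 [458.88331818 321.20874074 301.49158097] [ 1.90176079e-03  3.14096566e+00 -3.44804808e-05] [[0.001, -0.954, -0.299, 76.731], [1.0, 0.001, 0.0, -1.005], [-0.0, -0.299, 0.954, -142.098], [0.0, 0.0, 0.0, 1.0]] 311.957757484714 280.6542447364883 208.07719510660925
plate [341.7 210.4] 0.93 [522. 409.  10.]
plate [237.  212.1] 0.57 [524. 256.  10.]
half_a [210.6 215.7] 0.96 [530. 217.  10.]
half_a [266.2 213.7] 0.73 [527. 299.  10.]
```

View pics/w1.png

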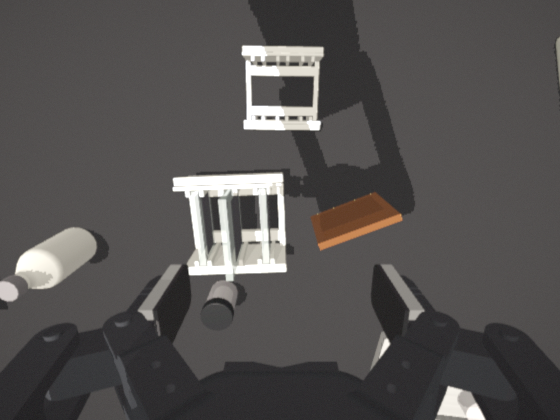

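The tall plate is in the middle slot: its top edge runs from about (222,187) to (229,275) and overlaps the near wall. I'll centre above it and measure.

```bash
python3 -m handwheel '0.06 -0.06 -0.06 0 0 0 1;0.12 -0.12 -0.12 0 0 0 1;0.132 -0.13 -0.172 0 0 0 1;0.132 -0.13 -0.172 0 0 0 1;0.132 -0.13 -0.172 0 0 0 1;0.132 -0.13 -0.172 0 0 0 1;0.132 -0.13 -0.172 0 0 0 1;0.132 -0.13 -0.172 0 0 0 1'
cat >> h.py <<'E'
from scipy.spatial.transform import Rotation as R
def wrist():
    o,f=grab('wrist');T=np.eye(4);T[:3,:3]=R.from_rotvec(o['eef_rot']).as_matrix();T[:3,3]=o['tool_pos'];f['T']=T@np.array(f['mount']);return o,f
def box(img,f,c,yaw,dx,dy,z,col):
    M=R.from_euler('z',yaw).as_matrix()
    p=[proj(f,np.array([c[0],c[1],z])+M@[sx*dx/2,sy*dy/2,0]) for sx,sy in((1,1),(1,-1),(-1,-1),(-1,1))]
    cv2.polylines(img,[np.round(np.array(p)*16).astype(int)],True,col,1,0,4)
E
python3 - <<'E'
from h import *
o,f=wrist();cv2.imwrite('pics/w2.png',f['color']);np.save('pics/w2.npy',f['T']);print(o['tool_pos'],o['eef_rot'])
for q,z in(('plate',10),('rack',0),('half_a',10)):
    for d in tip_of(q,'wrist')[:4]: print(q,np.round(d['centre'],1),round(d['score'],2),np.round(ray(f,d['centre'],z),0))
im=f['color'].copy()
c=(528,255)
box(im,f,c,0,102,9,112,(0,0,255));box(im,f,c,0,135,136,70,(0,255,0))
cv2.imwrite('pics/w2o.png',np.hstack([cv2.resize(im[60:340,150:410],None,fx=1.5,fy=1.5),cv2.resize(f['color'][60:340,150:410],None,fx=1.5,fy=1.5)]))
E
```

```text
clock: 2.7
tool_pos: [523.2, 259.1, 216.9]
eef_rot: [-0.002, 3.139, 0.001]
ft_force: [-0.2, 0.1, -0.0]
grip_width: 85.2
grasp_force: 0.0
[523.24056702 259.14538395 216.89140281] [-1.59719038e-03  3.13918280e+00  1.12679720e-03]
plate [411.6 176.9] 0.86 [519. 407.  10.]
plate [279.7 182.2] 0.84 [525. 257.  10.]
half_a [315.1 182.5] 0.89 [526. 298.  10.]
half_a [242.3 184.6] 0.82 [528. 214.  10.]
```

View pics/w2o.png

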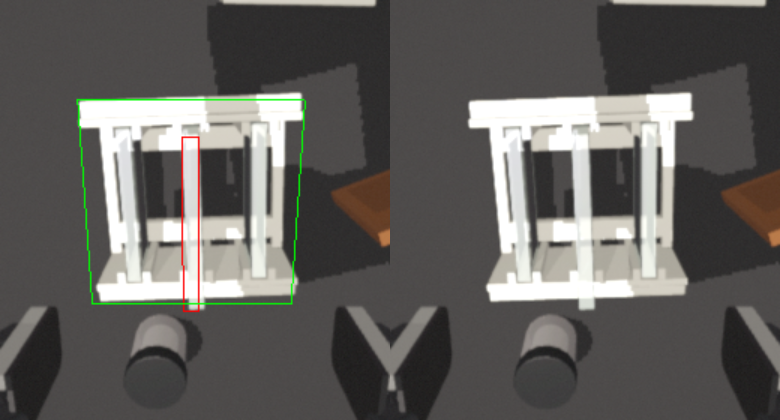

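Run:
```python
from h import *
im=cv2.imread('pics/w2.png');o=get_obs();f=grab_frame('wrist');f['T']=np.load('pics/w2.npy')
g=cv2.cvtColor(im,6).astype(float);g=cv2.GaussianBlur(g,(3,3),0)
def fit(x,y): 
    p=np.polyfit(x,y,1)
    for _ in range(4):
        r=y-np.polyval(p,x);k=abs(r)<max(.6,1.5*np.median(abs(r)));p=np.polyfit(x[k],y[k],1)
    return p,k.sum()
C=np.arange(208,346);far=np.array([110+np.argmax(np.diff(g[110:140,c])) +.5 for c in C]);p,n=fit(C,far)
a=[ray(f,(c,np.polyval(p,c)),70) for c in(205,350)];print('far',np.round(a,1),n,np.degrees(np.arctan2(a[1][0]-a[0][0],a[1][1]-a[0][1])))
C=np.arange(220,343);far=np.array([245+np.argmin(np.diff(g[245:275,c])) +.5 for c in C]);p,n=fit(C,far)
a=[ray(f,(c,np.polyval(p,c)),70) for c in(218,347)];print('near',np.round(a,1),n,np.degrees(np.arctan2(a[1][0]-a[0][0],a[1][1]-a[0][1])))
Rw=np.arange(170,255)
for s in(1,-1):
    e=np.array([270+np.argmax(s*np.diff(g[r,270:282 if s>0 else 294])) +.5 for r in Rw]);p,n=fit(Rw,e)
    a=[ray(f,(np.polyval(p,r),r),112) for r in(155,262)];print('plate edge',s,np.round(a,1),n,np.degrees(np.arctan2(a[0][1]-a[1][1],a[0][0]-a[1][0])))
print(g[252:272,280].round());print(g[140:160,278].round())
for r in(145,165,185,220,250,256,260):print(r,g[r,266:294].round().astype(int))
```

```text
far [[461.  190.3  70. ]
 [456.2 320.1  70. ]] 137 -2.129451436197986
near [[593.7 194.2  70. ]
 [588.5 326.1  70. ]] 112 -2.2929986208731563
plate edge 1 [[480.3 250.1 112. ]
 [573.7 254.  112. ]] 58 -177.62569930988178
plate edge -1 [[480.3 259.5 112. ]
 [573.7 262.2 112. ]] 77 -178.40437198773523
[255. 255. 255. 255. 255. 254. 246. 230. 222. 220. 220. 220. 215. 190.
 142.  97.  78.  76.  76.  76.]
[255. 250. 220. 177. 164. 176. 184. 187. 195. 215. 239. 252. 255. 255.
 255. 255. 255. 255. 250. 239.]
145 [255 255 255 253 234 199 180 180 180 177 175 175 176 177 178 182 197 224
 247 252 251 254 250 233 212 204 204 204]
165 [ 76  76  76  79 100 153 205 225 226 226 225 223 221 220 220 208 167 106
  63  48  46  46  46  46  47  46  46  47]
185 [ 74  73  70  67  68  96 154 205 222 224 223 221 220 219 219 218 199 146
  85  54  47  47  46  47  47  47  46  46]
220 [203 202 201 198 194 199 211 223 231 229 227 231 232 230 228 228 226 211
 175 152 162 175 176 163 133 110 100  91]
250 [255 255 255 255 255 255 255 255 255 255 255 255 255 255 255 255 255 255
 253 250 253 255 255 255 255 255 255 255]
256 [255 255 255 255 255 255 255 255 255 255 255 255 255 255 255 255 255 255
 254 252 252 254 255 255 255 255 255 255]
260 [ 97  97  96  94  93  92  92  91  98 133 188 217 221 222 222 222 221 221
 217 192 142  98  81  80  80  79  78  77]
```

Measured: plate yaw about +2.1°, top centre about (527, 256.5). Before grasping, I'll scout the fork from above with the empty gripper.

```bash
python3 -m handwheel '0.01 -0.1 0.05 0 0 0 1;0.02 -0.2 0.1 0 0 0 1;0.03 -0.3 0.15 0 0 0 1;0.05 -0.4 0.18 0 0 0 1;0.06 -0.5 0.18 0 0 0 1;0.08 -0.6 0.18 0 0 0 1;0.1 -0.7 0.18 0 0 0 1;0.1 -0.8 0.18 0 0 0 1'
python3 -m handwheel '0 -0.08 0 0 0 0 1;0 -0.16 0 0 0 0 1;0 -0.22 0 0 0 0 1;0 -0.236 0 0 0 0 1;0 -0.236 0 0 0 0 1;0 -0.236 0 0 0 0 1;0 -0.236 0 0 0 0 1;0 -0.236 0 0 0 0 1'
python3 - <<'E'
from h import *
o,f=wrist();cv2.imwrite('pics/w3.png',f['color']);np.save('pics/w3.npy',f['T']);print(o['tool_pos'],o['eef_rot'])
for q,z in(('fork',141),('unit',0),('slide_box',0)):
    for d in tip_of(q,'wrist')[:4]: print(q,np.round(d['centre'],1),round(d['score'],2),np.round(ray(f,d['centre'],z),1))
im=f['color'].copy()
c=(577,-260);yw=0
box(im,f,c,yw,88,23,141,(0,0,255));box(im,f,c,yw,48,23,141,(0,0,255));box(im,f,c,yw,124,30,120,(0,255,0));box(im,f,c,yw,220,220,120,(255,0,0))
cv2.imwrite('pics/w3o.png',np.hstack([cv2.resize(im[60:390,80:460],None,fx=1.05,fy=1.05),cv2.resize(f['color'][60:390,80:460],None,fx=1.05,fy=1.05)]))
E
```

```text
clock: 3.75
tool_pos: [572.1, -121.8, 305.5]
eef_rot: [0.001, 3.141, -0.0]
ft_force: [0.5, 0.7, 0.1]
grip_width: 85.1
grasp_force: 0.0
clock: 4.55
tool_pos: [572.1, -236.3, 305.5]
eef_rot: [-0.002, 3.141, 0.0]
ft_force: [0.3, 0.6, -0.0]
grip_width: 85.6
grasp_force: 0.0
[ 572.08538189 -236.27808503  305.5055271 ] [-2.33773611e-03  3.14129866e+00  2.77364311e-05]
fork [253.9 190.5] 0.65 [ 572.8 -264.3  141. ]
fork [448.4 168.4] 0.43 [549.8 -71.1 141. ]
unit [263.2 167. ] 0.73 [ 573.5 -262.4    0. ]
slide_box [282.6 276.8] 0.89 [ 751.9 -233.7    0. ]
```

View pics/w3o.png

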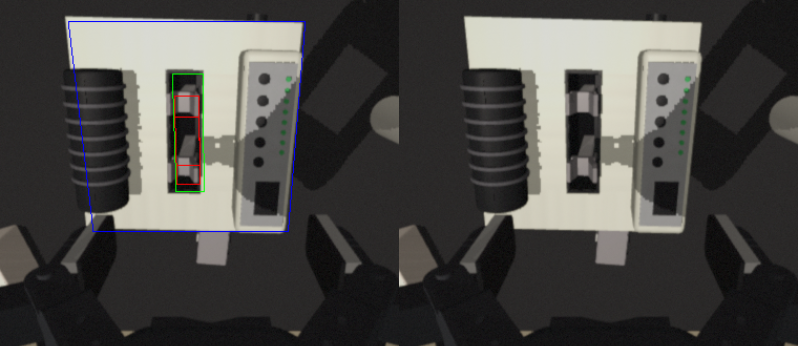

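The view shows the slot and both grey heads (about (585,100) and (585,168) in the right half). The unit is turned slightly against my overlay, so I'll fit its edges.

Run:
```python
from h import *
im=cv2.imread('pics/w3.png');f=grab_frame('wrist');f['T']=np.load('pics/w3.npy')
g=cv2.GaussianBlur(cv2.cvtColor(im,6).astype(float),(3,3),0)
def sub(d):
    k=int(np.argmax(d));
    return k+.5+(0 if k in(0,len(d)-1) else .5*(d[k-1]-d[k+1])/(d[k-1]-2*d[k]+d[k+1]-1e-9))
def fit(x,y): 
    y=np.array(y);k=abs(y-np.median(y))<6;p=np.polyfit(x[k],y[k],1)
    for _ in range(4):
        r=y-np.polyval(p,x);k=abs(r)<max(.5,2*np.median(abs(r)));p=np.polyfit(x[k],y[k],1)
    return p,k.sum()
def rowedge(n,c0,c1,r0,r1,s,z):
    C=np.arange(c0,c1);p,k=fit(C,[r0+sub(s*np.diff(g[r0:r1,c])) for c in C]);a=[ray(f,(c,np.polyval(p,c)),z) for c in(c0,c1)]
    print(n,k,len(C),np.round(a,1)[:,:2].tolist(),'yaw',np.degrees(np.arctan2(a[0][0]-a[1][0],a[1][1]-a[0][1])))
def coledge(n,r0,r1,c0,c1,s,z):
    C=np.arange(r0,r1);p,k=fit(C,[c0+sub(s*np.diff(g[c,c0:c1])) for c in C]);a=[ray(f,(np.polyval(p,c),c),z) for c in(r0,r1)]
    print(n,k,len(C),np.round(a,1)[:,:2].tolist(),'yaw',np.degrees(np.arctan2(a[1][1]-a[0][1],a[1][0]-a[0][0])))
rowedge('deck-',150,300,66,90,1,120);rowedge('deck+',170,260,270,290,-1,120)
coledge('slot-y',130,240,230,250,-1,120);coledge('slot+y',130,185,265,280,1,120)
rowedge('slot-x',242,270,118,135,-1,120);rowedge('slot+x',246,270,236,252,1,120)
c=im[118:250,228:285];cv2.imwrite('pics/w3c.png',cv2.resize(c,None,fx=4.5,fy=4.5,interpolation=2))
```

```text
deck- 150 150 [[463.1, -364.3], [466.3, -218.6]] yaw -1.24724060726502
deck+ 75 90 [[683.8, -367.8], [686.0, -261.4]] yaw -1.217764797144213
slot-y 95 110 [[514.6, -281.4], [636.1, -284.1]] yaw -1.268478620605491
slot+y 43 55 [[514.5, -244.9], [572.0, -246.4]] yaw -1.5000590164129879
slot-x 28 28 [[510.0, -276.6], [510.9, -248.2]] yaw -1.795604264038676
slot+x 24 24 [[640.4, -276.6], [640.7, -249.2]] yaw -0.7907200954326493
```

View pics/w3c.png

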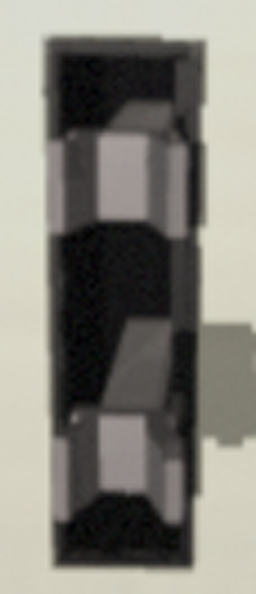

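Run:
```python
from h import *
f=grab_frame('wrist');f['T']=np.load('pics/w3.npy')
a=ray(f,(253.5,159.5),141);b=ray(f,(253.7,224),141);print(a,b,(a+b)/2,b-a)
```

```text
[ 541.46792538 -263.94427448  141.        ] [ 608.92540411 -265.3399655   141.        ] [ 575.19666475 -264.64211999  141.        ] [67.45747873 -1.39569102  0.        ]
```

```bash
python3 -m handwheel '-0.01 0.1 0 0 0 0 1;-0.02 0.2 0 0 0 0 1;-0.04 0.3 0 0 0 0.01 1;-0.05 0.4 0 0 0 0.0117 1;-0.06 0.5 0 0 0 0.0117 1;-0.07 0.6 0 0 0 0.0117 1;-0.08 0.7 0 0 0 0.0117 1;-0.09 0.8 0 0 0 0.0117 1'
python3 -m handwheel '0 0.09 -0.05 0 0 0 1;0 0.16 -0.1 0 0 0 1;0 0.186 -0.18 0 0 0 1;0 0.186 -0.26 0 0 0 1;0 0.186 -0.26 0 0 0 1;0 0.186 -0.26 0 0 0 1;0 0.186 -0.26 0 0 0 1;0 0.186 -0.26 0 0 0 1'
python3 - <<'E'
from h import *
o,f=wrist();print(o['tool_pos'],o['eef_rot'],o['clock'])
cv2.imwrite('pics/w4.png',f['color']);np.save('pics/w4.npy',f['T'])
g=cv2.GaussianBlur(cv2.cvtColor(f['color'],6).astype(float),(3,3),0)
for x in(490,510,530,550,570):
    r,c=[int(round(v)) for v in proj(f,(x,256.5,112))][::-1]
    c0=c-12;d=np.diff(g[r,c0:c+13]);l=c0+.5+np.argmax(d[:14]);h=c0+.5+11+np.argmin(d[11:])
    print(x,r,np.round(ray(f,(l,r),112)[1],1),np.round(ray(f,(h,r),112)[1],1))
E
```

```text
clock: 5.65
tool_pos: [526.6, 161.5, 305.6]
eef_rot: [-0.057, 3.14, -0.0]
ft_force: [1.2, -0.6, 0.2]
grip_width: 85.8
grasp_force: 0.0
clock: 6.45
tool_pos: [528.9, 252.6, 178.2]
eef_rot: [-0.056, 3.136, 0.002]
ft_force: [0.4, 0.2, -0.7]
grip_width: 85.2
grasp_force: 0.0
[528.93521896 252.55932312 178.17570543] [-5.58423662e-02  3.13643327e+00  1.61663756e-03] 6.45
490 169 250.9 259.6
510 198 251.6 260.6
530 225 253.1 258.0
550 250 253.1 261.8
570 275 253.8 262.8
```

Plate fits again at y = 256.8 and yaw 2.1°. Now I'll correct, descend and check before closing.

```bash
python3 -m handwheel '-0.004 0.008 0 0 0 0 1;-0.004 0.008 -0.04 0 0 0 1;-0.004 0.008 -0.09 0 0 0 1;-0.004 0.008 -0.14 0 0 0 1;-0.004 0.008 -0.175 0 0 0 1;-0.004 0.008 -0.188 0 0 0 1;-0.004 0.008 -0.188 0 0 0 1;-0.004 0.008 -0.188 0 0 0 1' 40
python3 - <<'E'
from h import *
for i in range(3):
    o,f=wrist();print(o['tool_pos'],o['eef_rot'],o['ft_force'])
E
```

```text
clock: 7.3
tool_pos: [525.9, 256.9, 82.4]
eef_rot: [-0.057, 3.139, 0.001]
ft_force: [0.1, -0.6, 0.6]
grip_width: 85.0
grasp_force: 0.0
[525.89679092 256.89285792  82.42610241] [-5.71786527e-02  3.13936041e+00  6.75585148e-04] [ 0.06409655 -0.58343896  0.55980951]
[526.0979452  256.9339046   82.69921094] [-5.72327969e-02  3.13874727e+00  8.59024506e-04] [ 0.42673916 -0.73043821  0.69148274]
[526.0880754  256.92803577  82.69304395] [-5.72058792e-02  3.13869476e+00  9.35926990e-04] [-0.32044643 -0.56701949 -0.48951613]
```

```bash
python3 -m handwheel '0 0 0.003 0 0 0 0.5;0 0 0.003 0 0 0 0.3;0 0 0.003 0 0 0 0.2;0 0 0.003 0 0 0 0.1;0 0 0.003 0 0 0 0;0 0 0.003 0 0 0 0;0 0 0.003 0 0 0 0;0 0 0.003 0 0 0 0' 40
python3 - <<'E'
from h import *
o=get_obs();print(o['tool_pos'],o['ft_force'],o['ft_torque'],o['grip_width'],o['grasp_force'])
E
```

```text
clock: 8.25
tool_pos: [525.1, 256.7, 82.8]
eef_rot: [-0.057, 3.141, 0.0]
ft_force: [0.1, 0.7, 0.1]
grip_width: 8.4
grasp_force: 40.8
[525.11582054 256.67485338  82.75483543] [0.08945638 0.65049921 0.0535824 ] [ 0.09696522  0.03757033 -0.01498157] 8.411189338076024 40.81787824630737
```

```bash
python3 -m handwheel '0 0 0.01 0 0 0 0;0 0 0.03 0 0 0 0;0 0 0.06 0 0 0 0;0 0 0.09 0 0 0 0;0 0 0.12 0 0 0 0;0 0 0.15 0 0 0 0;0 0 0.18 0 0 0 0;0 0 0.2 0 0 0 0' 40
python3 -m handwheel '0 0 0.04 0 0 0 0;0 0 0.08 0 0 0 0;0 0 0.12 0 0 0 0;0 0 0.16 0 0 0 0;0 0 0.18 0 0 0 0;0 0 0.19 0 0 0 0;0 0 0.19 0 0 0 0;0 0 0.19 0 0 0 0' 40
python3 - <<'E'
from h import *
o,f=wrist();print(o['tool_pos'],o['eef_rot'],o['ft_force'],o['ft_torque'],o['grip_width'],o['grasp_force'])
s=grab_frame('scene');t=grab_frame('top')
a=cv2.resize(s['color'][20:260,220:400],(360,480));b=cv2.resize(t['color'][120:360,90:300],(420,480))
cv2.imwrite('pics/l1.png',np.hstack([a,b]))
E
```

```text
clock: 9.05
tool_pos: [525.7, 256.8, 184.9]
eef_rot: [-0.057, 3.139, 0.001]
ft_force: [-0.5, 0.5, -1.8]
grip_width: 8.6
grasp_force: 40.5
clock: 9.85
tool_pos: [524.6, 256.5, 276.6]
eef_rot: [0.057, -3.139, 0.001]
ft_force: [0.1, 0.1, -2.7]
grip_width: 8.2
grasp_force: 40.5
[524.56183132 256.46008927 276.59582357] [ 5.71056084e-02 -3.13930154e+00  6.58052383e-04] [ 0.13589483  0.12242926 -2.68245577] [ 0.0053357   0.01562664 -0.00795849] 8.154455437205579 40.53199589252472
```

View pics/l1.png

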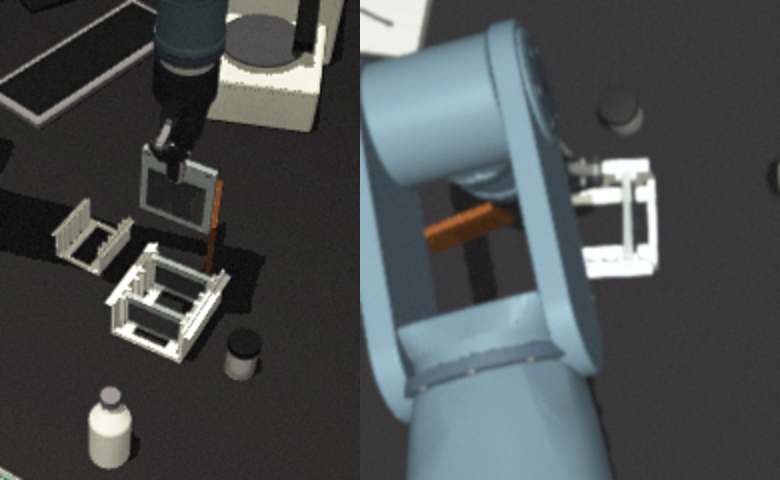

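The plate hangs upright and clear of the rack, with both half plates still in place. Now I'll carry it over the bottle and the unit.

```bash
python3 -m handwheel '0 -0.02 0 0 0 0 0;0.01 -0.06 0 0 0 -0.003 0;0.01 -0.12 0 0 0 -0.006 0;0.02 -0.19 0 0 0 -0.009 0;0.03 -0.26 0 0 0 -0.012 0;0.04 -0.33 0 0 0 -0.015 0;0.05 -0.4 0 0 0 -0.0183 0;0.06 -0.47 0 0 0 -0.0183 0' 40
python3 -m handwheel '0 -0.07 0 0 0 0 0;0.01 -0.14 0 0 0 0 0;0.02 -0.21 0 0 0 0 0;0.03 -0.28 0 0 0 0 0;0.038 -0.35 0 0 0 0 0;0.038 -0.41 0 0 0 0 0;0.038 -0.45 0 0 0 0 0;0.038 -0.48 0 0 0 0 0' 40
python3 - <<'E'
from h import *
o,f=wrist();print(o['tool_pos'],o['eef_rot'],np.degrees(-2*np.array(o['eef_rot'])[0]/o['eef_rot'][1]))
E
```

```text
clock: 10.8
tool_pos: [554.8, 19.6, 277.5]
eef_rot: [-0.034, -3.141, 0.0]
ft_force: [0.3, 0.2, -2.5]
grip_width: 8.1
grasp_force: 40.4
clock: 11.6
tool_pos: [573.5, -220.0, 277.4]
eef_rot: [-0.035, -3.141, -0.001]
ft_force: [-0.3, -0.1, -1.3]
grip_width: 7.9
grasp_force: 40.4
[ 573.53896023 -220.02054043  277.35029294] [-3.51103167e-02 -3.14074441e+00 -5.49560489e-04] -1.2810166648177053
```

```bash
python3 -m handwheel '0.001 -0.03 0 0 0 0 0;0.001 -0.06 0 0 0 0 0;0.001 -0.08 0 0 0 0 0;0.001 -0.089 0 0 0 0 0;0.001 -0.089 -0.02 0 0 0 0;0.001 -0.089 -0.05 0 0 0 0;0.001 -0.089 -0.078 0 0 0 0;0.001 -0.089 -0.078 0 0 0 0' 40
python3 - <<'E'
from h import *
o,f=wrist();o=get_obs();print(o['tool_pos'],o['eef_rot'],np.degrees(-2*np.array(o['eef_rot'])[0]/o['eef_rot'][1]))
s=grab_frame('scene');
for q in('plate','fork'):
    for d in tip_of(q,'scene')[:2]: print(q,np.round(d['centre'],1),round(d['score'],2))
t=grab_frame('top')
for q in('plate','fork'):
    for d in tip_of(q,'top')[:2]: print(q,np.round(d['centre'],1),round(d['score'],2))
bz=10+o['tool_pos'][2]-82.75
for n,fr in(('s',s),('t',t)): print(n,'exp plate',proj(fr,(o['tool_pos'][0]+1.5,o['tool_pos'][1],bz)),'exp fork',proj(fr,(575.2,-264.6,141)))
cv2.imwrite('pics/s5.png',s['color']);cv2.imwrite('pics/t5.png',t['color']);cv2.imwrite('pics/w5.png',f['color'])
cv2.imwrite('pics/h1.png',np.hstack([cv2.resize(s['color'][200:340,140:290],(480,448),interpolation=2),cv2.resize(f['color'][60:340,180:370],(304,448))]))
E
```

```text
clock: 12.45
tool_pos: [572.9, -261.2, 234.6]
eef_rot: [-0.032, -3.136, -0.006]
ft_force: [-0.7, 0.8, -2.8]
grip_width: 8.2
grasp_force: 40.4
[ 573.58241714 -261.72373143  236.255375  ] [-0.03219813 -3.13786705 -0.00392922] -1.1758413657162061
plate [207.8 296.6] 0.85
plate [324.8 147.8] 0.73
fork [211.2 301.1] 0.57
plate [145.4 239.2] 0.58
fork [438.3 194.5] 0.68
s exp plate [np.float64(208.21298473015185), np.float64(295.72902140167423)] exp fork [np.float64(208.52849333072118), np.float64(301.37771935487433)]
t exp plate [np.float64(438.36799257916493), np.float64(196.72737810994832)] exp fork [np.float64(436.86948131141924), np.float64(198.711909209403)]
```

View pics/h1.png

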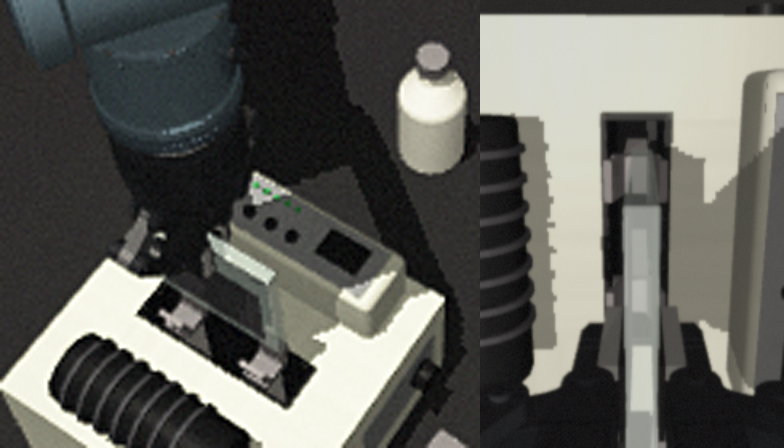

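The plate hangs over the slot with its lower edge above the heads. The image was taken while the arm was still settling, so I'll settle and measure again.

```bash
python3 -m handwheel '0 0 0 0 0 0 0;0 0 0 0 0 0 0;0 0 0 0 0 0 0;0 0 0 0 0 0 0;0 0 0 0 0 0 0;0 0 0 0 0 0 0;0 0 0 0 0 0 0;0 0 0 0 0 0 0' 40
python3 - <<'E'
from h import *
P=[];W=[]
for i in range(6):
    o,f=wrist();P.append(np.r_[o['tool_pos'],np.degrees(-2*np.array(o['eef_rot'])[0]/o['eef_rot'][1]),o['eef_rot'][2]])
print(np.round(P,2));P=np.mean(P,0);np.save('pics/P.npy',P);np.save('pics/w6.npy',f['T'])
s=grab_frame('scene')
for q in('plate','fork'):
    for d in tip_of(q,'scene')[:2]: print(q,np.round(d['centre'],1),round(d['score'],2))
cv2.imwrite('pics/s6.png',s['color']);cv2.imwrite('pics/w6.png',f['color'])
bz=10+P[2]-82.75;print('bottom',bz)
im=cv2.resize(s['color'][235:335,155:265],None,fx=5,fy=5,interpolation=2);
def dr(p,q,col):
    a=[(int((u-155+.5)*5),int((v-235+.5)*5)) for u,v in(proj(s,p),proj(s,q))];cv2.line(im,*a,col,1)
c=np.array([P[0]+1.5,P[1]]);M=R.from_euler('z',P[3],degrees=True).as_matrix()[:2,:2]
for sy in(-4.5,4.5):
    for z in(bz,bz+102): dr(np.r_[c+M@[-51,sy],z],np.r_[c+M@[51,sy],z],(0,0,255))
c=np.array([575.2,-264.6]);M=R.from_euler('z',-1.25,degrees=True).as_matrix()[:2,:2]
for hx in(-34,34):
    for sy in(-11.5,11.5): dr(np.r_[c+M@[hx-10,sy],141],np.r_[c+M@[hx+10,sy],141],(0,255,0))
cv2.imwrite('pics/h2.png',im)
E
```

```text
clock: 13.6
tool_pos: [574.6, -262.9, 238.7]
eef_rot: [-0.033, -3.141, -0.0]
ft_force: [-0.2, -0.1, -2.4]
grip_width: 8.4
grasp_force: 40.4
[[ 574.58 -262.88  238.7    -1.2    -0.  ]
 [ 574.57 -262.89  238.71   -1.21   -0.  ]
 [ 574.55 -262.88  238.68   -1.21   -0.  ]
 [ 574.58 -262.9   238.72   -1.21    0.  ]
 [ 574.59 -262.86  238.72   -1.2    -0.  ]
 [ 574.57 -262.87  238.71   -1.21   -0.  ]]
plate [208.2 300.5] 0.72
plate [325.3 144.8] 0.6
fork [212.7 301.5] 0.89
fork [216.8 327.7] 0.74
bottom 165.95787501312395
```

View pics/h2.png

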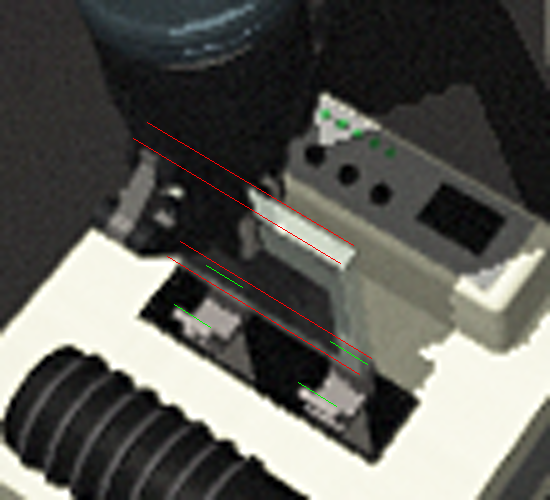

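Run:
```python
from h import *
f=grab_frame('wrist');P=np.load('pics/P.npy')
for n,rr,cc in(('w3',(150,235),(230,250)),('w6',(100,200),(244,266))):
    f['T']=np.load(f'pics/{n}.npy');g=cv2.GaussianBlur(cv2.cvtColor(cv2.imread(f'pics/{n}.png'),6).astype(float),(3,3),0)
    Y=[];
    for r in range(*rr,5):
        d=-np.diff(g[r,cc[0]:cc[1]]);p=ray(f,(cc[0]+.5+np.argmax(d),r),120);Y.append(p[1]+np.tan(np.radians(1.25))*(p[0]-575.2))
    print(n,np.round(Y,1))
    # head outer left/right bright edges near far head, 
r0=int(proj(f,(541.5,-264.6,141))[1]);print('row',r0,'exp head col',proj(f,(541.5,-263.9,141)))
for r in(r0-4,r0,r0+4):print(r,g[r,250:304].astype(int).tolist(), np.round([ray(f,(c,r),141)[1] for c in(250,303)],1))
for c in(275,278,281,284):print(c,g[178:200,c].astype(int).tolist())
print([np.round(ray(f,(280,r),P[2]-82.75+112)[0],1) for r in(180,185,190,195)])
for r in(200,215,230):print(r,g[r,262:300].astype(int).tolist(),np.round([ray(f,(c,r),P[2]+29.25)[1] for c in(262,299)],1))
```

```text
w3 [-283.  -279.  -283.2 -283.3 -282.3 -282.4 -282.5 -282.6 -282.7 -282.8
 -282.9 -283.  -283.1 -283.2 -283.3 -278.9 -279. ]
w6 [-281.5 -281.5 -292.8 -288.9 -277.7 -281.8 -282.7 -282.8 -282.9 -283.
 -282.2 -283.1 -283.2 -283.3 -283.4 -282.6 -282.7 -282.8 -282.9 -283. ]
row 169 exp head col [np.float64(279.6743682711884), np.float64(169.4238601303387)]
165 [215, 215, 215, 215, 215, 215, 213, 195, 146, 111, 120, 136, 139, 135, 116, 84, 61, 54, 54, 56, 59, 64, 82, 110, 124, 125, 125, 125, 125, 125, 124, 125, 125, 125, 123, 116, 100, 86, 76, 65, 57, 54, 54, 56, 60, 68, 72, 73, 67, 55, 58, 89, 116, 124] [-286.7 -245.8]
169 [214, 214, 214, 213, 213, 213, 213, 198, 157, 121, 123, 136, 138, 134, 116, 88, 68, 62, 61, 61, 61, 68, 87, 110, 121, 123, 125, 125, 125, 125, 124, 124, 124, 123, 123, 116, 101, 88, 80, 73, 62, 55, 54, 57, 63, 70, 73, 74, 68, 55, 58, 88, 115, 124] [-286.9 -245.8]
173 [213, 213, 213, 213, 213, 213, 211, 199, 162, 125, 124, 135, 138, 137, 124, 93, 69, 61, 61, 61, 63, 71, 85, 97, 105, 115, 122, 124, 124, 124, 124, 123, 124, 123, 123, 120, 108, 91, 80, 75, 67, 59, 55, 56, 6
[... 439 characters left out ...]
9, 149, 149, 149, 149, 149, 150, 153]
[np.float64(522.3), np.float64(524.2), np.float64(526.1), np.float64(528.1)]
200 [44, 31, 18, 14, 12, 23, 59, 107, 140, 155, 157, 155, 156, 160, 162, 162, 161, 161, 161, 161, 161, 161, 160, 157, 153, 151, 151, 152, 148, 132, 100, 58, 25, 13, 16, 20, 24, 39] [-269.9 -256. ]
215 [25, 21, 13, 9, 10, 18, 48, 97, 136, 156, 158, 155, 157, 164, 168, 169, 169, 169, 170, 169, 169, 169, 169, 167, 161, 155, 151, 151, 147, 129, 93, 51, 23, 15, 17, 19, 24, 46] [-270.2 -256. ]
230 [22, 22, 26, 40, 56, 62, 65, 89, 130, 155, 157, 154, 157, 163, 165, 163, 163, 163, 165, 169, 171, 171, 171, 169, 163, 157, 152, 151, 148, 130, 96, 63, 37, 21, 16, 17, 26, 56] [-270.4 -256.1]
```

```bash
python3 -m handwheel '-0.001 -0.002 0 0 0 0 0;-0.002 -0.004 -0.005 0 0 0 0;-0.002 -0.004 -0.01 0 0 0 0;-0.002 -0.004 -0.015 0 0 0 0;-0.002 -0.004 -0.02 0 0 0 0;-0.002 -0.004 -0.025 0 0 0 0;-0.002 -0.004 -0.03 0 0 0 0;-0.002 -0.004 -0.03 0 0 0 0' 40
python3 -m handwheel '0 0 0 0 0 0 0;0 0 0 0 0 0 0;0 0 0 0 0 0 0;0 0 0 0 0 0 0;0 0 0 0 0 0 0;0 0 0 0 0 0 0;0 0 0 0 0 0 0;0 0 0 0 0 0 0' 40
python3 - <<'E'
from h import *
o,f=wrist();P=np.r_[o['tool_pos'],np.degrees(-2*np.array(o['eef_rot'])[0]/o['eef_rot'][1])];print(P,o['ft_force'],o['ft_torque'])
s=grab_frame('scene')
for q in('plate','fork'):
    for d in tip_of(q,'scene')[:1]: print(q,np.round(d['centre'],1),round(d['score'],2))
bz=10+P[2]-82.75;print('bottom',bz,proj(s,(P[0]+1.8,P[1],bz)),proj(s,(575.4,-264.8,141)))
cv2.imwrite('pics/s7.png',s['color']);cv2.imwrite('pics/w7.png',f['color'])
a=cv2.resize(s['color'][260:325,175:240],(585,585),interpolation=2)
cv2.imwrite('pics/h3.png',np.hstack([a,cv2.resize(f['color'][100:335,240:320],(200,585),interpolation=2)]))
E
```

```text
clock: 14.9
tool_pos: [573.4, -264.7, 223.1]
eef_rot: [-0.033, -3.141, -0.001]
ft_force: [-0.2, 0.1, -1.7]
grip_width: 8.2
grasp_force: 40.4
clock: 15.7
tool_pos: [573.6, -264.9, 223.7]
eef_rot: [-0.033, -3.141, -0.0]
ft_force: [-0.1, 0.6, -2.1]
grip_width: 8.8
grasp_force: 40.4
[ 573.56965081 -264.87103449  223.71192876   -1.20636893] [-0.08246322  0.56665249 -2.12249762] [-0.03136968  0.03215585  0.03705609]
plate [206.6 299.6] 0.75
fork [208.6 300.2] 0.88
bottom 150.96192876139642 [np.float64(208.05437187690296), np.float64(299.50635783679957)] [np.float64(208.54934749200575), np.float64(301.4936708076118)]
```

View pics/h3.png

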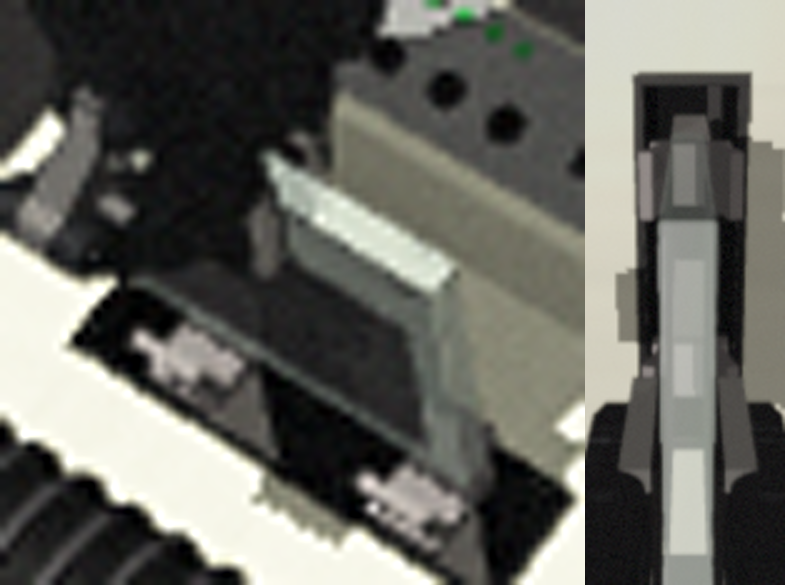

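The last view shows the plate centred over both heads: head 640–745, plate about 660–715 in the wrist crop. It is in line, clear of everything, and no contact force is felt. Handing in.

```bash
python3 -c "
from plant import *
print(close_job())"
```

```text
the job is handed in; nothing more can be done
None
```

The job is handed in at about 16 s on the clock: the plate is held still and upright over the fork, lower edge about 10 mm above the heads by the arm's position readings, centred and in line with the grooves to about 1 mm by the wrist camera, touching nothing.

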